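Screw the side-looking lamp head round to face its screen

TASK

Screw the lamp head with the orange top further onto its post, clockwise as seen from above and by less than a quarter turn, until its lens looks straight at the middle of the orange-rimmed white screen, then let go of it. There is no stop to feel: it stays where you leave it. The blue pair is already set, so leave the blue lamp head alone.

Things in the scene. Friction and masses are not known exactly. Their poses are not given: they have to be found in the camera images.
- orange_head (a point): Middle of the lamp head to turn, on its vertical thread axis, 99 mm above the table: a black box 44 (x) by 34 (y) by 44 mm high with an orange top plate, on a brass stub on a fixed post. x: the way the lens looks; z up. A 26 mm thick lens barrel sticks out 18 mm at +x, fins 8 mm at -x; the flat +y and -y sides are clear to grip from above. It starts 40 to 65 degrees anticlockwise of its goal.
- orange_lamp (a joint): Angle (rad) of the orange lamp head on its thread; grows as it is screwed on, clockwise from above, and starts between 0 and 0.25. The head sinks 4 mm per full turn (under 1 mm here), turns against a steady friction of about 0.12 N m, stays where it is left and has no stop near.
- orange_target (a point): Centre of the orange-rimmed white screen's face: an upright disc 96 mm across and 5 mm thick (its back is all orange) on a fixed post, 100 mm above the table and 0.18 to 0.22 m from the orange lamp head's axis. The white face looks roughly towards that lamp, along this point's -x; z up.
- blue_lens (a point): Front of the blue lamp head's lens, 40 mm along x from that head's axis, 99 mm above the table. The head is like the orange one but has a blue top plate, stands on its own fixed post and already looks (x axis) at its own blue-rimmed screen. It turns just as easily: keep clear of it.
Things that resemble listed ones, but are neither listed nor needed, are in the scene too. Leave any red look-alike of the part that bears orange_head alone.

How it is judged:
At the end, for the whole second after the job is handed in: The orange lamp head is at rest, and the line straight out of its lens meets the orange-rimmed screen within 44 mm to either side of the screen's centre (about 12 degrees) (x of orange_target in the frame of orange_head above 0.1 m and y of orange_target in the frame of orange_head between -0.044 and 0.044 m and velocity of joint orange_lamp between -0.05 and 0.05 rad/s); the robot touches nothing.
It fails at once if the orange lamp head is unscrewed, turned anticlockwise well back beyond its start (joint below -0.15 rad) (value of joint orange_lamp below -0.15 rad).
It fails at once if the blue lamp head is turned (its lens front moves more than 6 mm, about 9 degrees) (distance of blue_lens from where it was at the start of the episode above 0.006 m).
It also fails if it takes over 32 s, if anything falls off the work surface, if the arm or the gripper's body presses on something with over 40 N, if the wrist force passes 120 N, or if a joint passes its speed limit or range.

ROBOT

A 7-joint arm with a two-finger parallel gripper is mounted at the origin on the work surface. World frame = base frame: x ahead of the robot, y to its left, z up, the work surface at z = 0. Lengths are in m, angles in rad, forces in N, time in s.
With the tool pointing down it reaches from about 0.425 to 0.825 m from the base axis. Payload 3.6 kg.
Tool frame: the origin (TCP) lies on the centre line of the jaws, within the pads' length; the fingertips stand 14 mm ahead of it and the grasp point (between the pads) lies 5 mm behind it; z points along the fingers, y is the line along which they close (so a half turn about z gives the same grasp; the last joint's range is limited). The gripper opens to 93 mm and grips with 3 to 60 N. Pads are 15 mm wide; open, the fingers measure 128 mm over their backs; the gripper's body (75 mm by 188 mm) begins 65 mm behind the grasp point.
Start: joints at [1.159, 0.615, -0.013, 1.423, 0.008, 1.103, -0.04], TCP at [0.245, -0.602, 0.233] pointing down, gripper open.
Joint ranges: [-3.12, 3.12], [-0.3, 2.06], [-1.34, 1.32], [0.26, 2.42], [-1.36, 4.5], [0.01, 1.98], [-2.84, 2.84]. Speed limits (rad/s): [2.79, 2.79, 3.14, 3.14, 3.14, 3.14, 3.14].

INTERFACE

Orientations are given as a 3x3 rotation matrix whose columns are the frame's x, y, z axes.
In Python, from station import robot gives the robot as it stands.
- The arm moves only by the shell command python3 -m crank 'ROWS' [FORCE]. ROWS is JSON, a list that holds one entry, the list of rows, each a list of 7 numbers: the shift along the world's x, y, z each as a share of 0.6 m, from -1 to 1, then the turn, a rotation vector about the world's x, y, z each as a share of pi/4 rad, from -1 to 1, then the finger opening in mm, from 0 to 93. A call has 1 to 8 rows; each row is the pose to reach, as a shift and turn from the pose commanded when the call began; what a row does not reach only later rows make up. A row lasts 1/12 s, in which the tool goes at most 41.7 mm and 7.16 degrees, less where a joint would pass 70% of its speed; a pose out of reach is approached as far as the arm can. A call with a number of a shift or a turn outside -1 to 1 is refused whole. A call with a gripper value outside its range is refused whole. The fingers move at their own pace and stop on an object; FORCE is the grip in N (left out, the last holds). Time passes only in rows, so rows that repeat a pose let the fingers close. It gives the time, the measured TCP pose, the force, the opening and the grip force at its end, in the units of the state.
- robot.get_state(): the state, without advancing time (a new reading comes with each control period).
- robot.snapshot(name): name is "side" or "top" or "wrist"; returns a dict with "pixels" (420x560x3 uint8, red, green, blue), "mtx" (3x3 intrinsics, pixels), "R" (3x3) and "t" (3): a world point X has camera coordinates R X + t; the wrist camera has in their place "T_tool_cam" (4x4, takes a point from camera to tool coordinates, whose origin is the TCP and whose axes are the flange's). Camera axes: x right, y down, z forward; pixel columns grow to the right and rows downward; lengths in m; the calibration is good to about 2 mm. A picture is of the moment at which its call begins: read the wrist's pose just before it. There is no depth.
- robot.hand_in(): hands the job in; it is judged then, once.
The state is a dict: "t": time; "joint_positions": joint angles; "qd": joint speeds; "tau": joint torques, N m; "eef_pos": TCP position; "orientation": TCP orientation; "force": force on the tool from outside, world axes, zero at the start; "wrist_torque": the same for the moment, N m; "gripper_width": finger opening in m; "grasp_force": force on a finger pad.
Only numpy, scipy, OpenCV 4.12 (cv2) and the standard library are available. Lean on these libraries where they do the work, as an engineer would, in place of code of your own. Each camera call takes 0.05 s, during which the arm holds its last target. There are 200 camera calls.

## Working session

There is one attempt and no reset: what is moved stays moved. The work goes in short steps, Python scripts to look and compute and a shell command to move; the robot and the scene stay as the last step left them, time stands still between calls to the robot, and variables do not carry over. Pictures are saved under pics/ and viewed, at most 10 in all, crops included, and the job is handed in when it is done.

```bash
ls; mkdir -p pics
python3 - <<'E'
from station import robot
import cv2,numpy as np
s=robot.get_state();print(s['t'],s['eef_pos'],np.round(s['orientation'],3).tolist(),s['gripper_width'])
for n in("top","side"):
    d=robot.snapshot(n);cv2.imwrite(f"pics/{n}0.png",d["pixels"][:,:,::-1])
    print(n,np.round(d["mtx"],1).tolist(),np.round(d["R"],3).tolist(),np.round(d["t"],3).tolist())
E
```

```text
pics
0.0 [ 0.24431717 -0.60151203  0.2314914 ] [[0.926, 0.376, -0.001], [0.376, -0.926, 0.002], [-0.0, -0.003, -1.0]] 0.09333361735299088
top [[417.8, 0.0, 273.4], [0.0, 417.8, 210.3], [0.0, 0.0, 1.0]] [[-0.001, -1.0, -0.011], [-0.986, 0.002, -0.169], [0.169, 0.011, -0.985]] [0.072, 0.6, 0.913]
side [[438.5, 0.0, 282.2], [0.0, 438.5, 213.3], [0.0, 0.0, 1.0]] [[0.97, -0.243, -0.006], [-0.126, -0.482, -0.867], [0.208, 0.842, -0.498]] [-0.555, 0.18, 0.894]
```

View pics/top0.png

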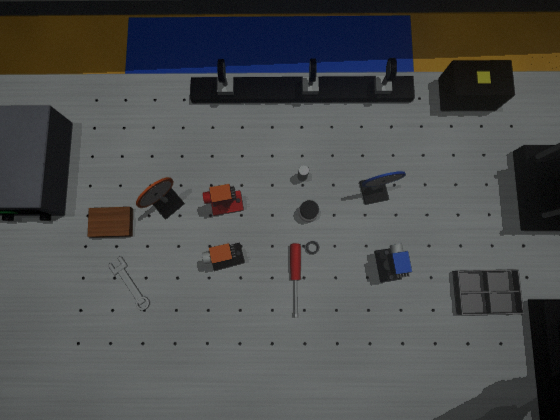

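View pics/side0.png

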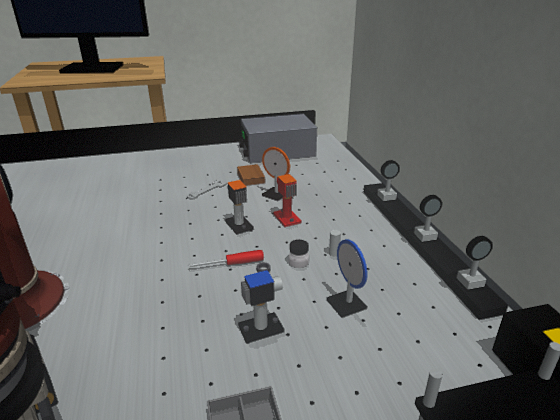

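Candidates in the top view: the black-bodied head with an orange top at (222,256), and the red-bodied look-alike at (220,194). Orange screen at (155,192), blue head at (395,262), blue screen at (385,180). I choose (222,256) because its body is black, and check it in a close crop.

```bash
cat > h.py <<'E'
import cv2,numpy as np
from station import robot
def ray(d,px,z):
    R,t=np.array(d["R"]),np.array(d["t"]);c=-R.T@t
    v=R.T@np.linalg.inv(d["mtx"])@np.array([px[0],px[1],1.]);return c+v*(z-c[2])/v[2]
def wristcam(d,s):
    T=np.array(d["T_tool_cam"]);W=np.eye(4);W[:3,:3]=s["orientation"];W[:3,3]=s["eef_pos"]
    C=np.linalg.inv(W@T);d["R"],d["t"]=C[:3,:3],C[:3,3];return d
def blobs(im,lo=5,hi=16,smin=150,vmin=80,amin=30):
    h=cv2.cvtColor(im,cv2.COLOR_RGB2HSV);m=cv2.inRange(h,(lo,smin,vmin),(hi,255,255))
    cs,_=cv2.findContours(m,cv2.RETR_EXTERNAL,cv2.CHAIN_APPROX_NONE)
    return [c for c in cs if cv2.contourArea(c)>amin]
E
python3 - <<'E'
from h import *
d=robot.snapshot("top");im=d["pixels"]
cv2.imwrite("pics/c1.png",cv2.resize(im[160:290,120:260,::-1],None,fx=5.5,fy=4.6*1,interpolation=cv2.INTER_CUBIC)[:600])
for c in blobs(im):
    r=cv2.minAreaRect(c);
    if r[0][1]<100: continue
    print(np.round(r[0]),np.round(r[1],1),round(r[2],1),"z.123",ray(d,r[0],.123).round(3),"z.1",ray(d,r[0],.1).round(3))
d=robot.snapshot("side")
for c in blobs(d["pixels"]):
    r=cv2.minAreaRect(c)
    print("side",np.round(r[0]),np.round(r[1],1),"z.1",ray(d,r[0],.1).round(3),"z.123",ray(d,r[0],.123).round(3))
E
```

```text
[220. 253.] [15.6 20.5] 77.9 z.123 [0.497 0.182 0.123] z.1 [0.499 0.186 0.1  ]
[220. 193.] [14.8 20.2] 79.7 z.123 [0.627 0.185 0.123] z.1 [0.632 0.188 0.1  ]
[150. 187.] [ 4.2 36.4] 53.1 z.123 [0.639 0.336 0.123] z.1 [0.644 0.343 0.1  ]
side [237. 185.] [ 8.6 16.5] z.1 [0.506 0.215 0.1  ] z.123 [0.5   0.169 0.123]
side [281. 165.] [42.4 23.1] z.1 [0.647 0.309 0.1  ] z.123 [0.634 0.258 0.123]
```

View pics/c1.png

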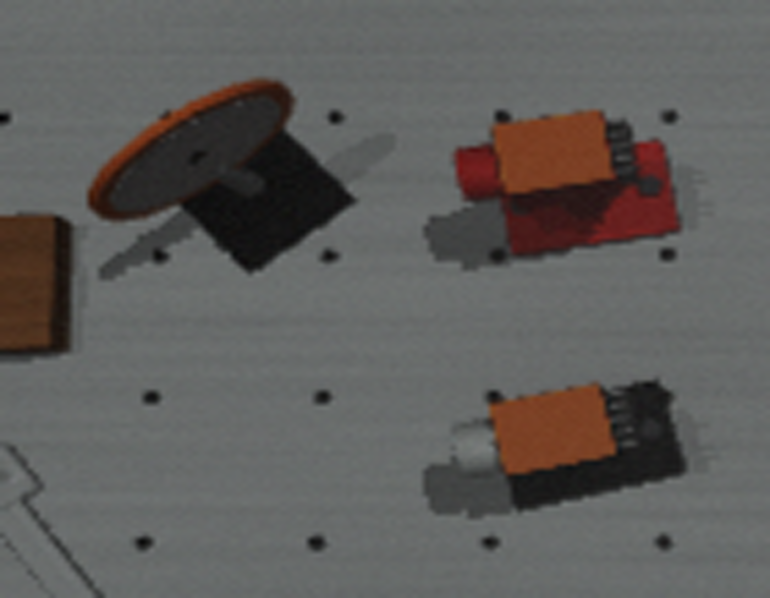

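The crop confirms it: the lower head has an orange plate at crop (553,428), a grey lens at (475,445) and a black base. The red-bodied look-alike at (553,150) is left alone. The lens looks along about +102° and the screen bears about 48°, so it needs roughly 54° clockwise. Moving over it.

```bash
python3 -m crank '[[[0.28,0.45,0.05,0,0,0.89,93],[0.28,0.45,0.05,0,0,0.89,93],[0.28,0.45,0.05,0,0,0.89,93],[0.28,0.45,0.05,0,0,0.89,93],[0.28,0.45,0.05,0,0,0.89,93],[0.28,0.45,0.05,0,0,0.89,93],[0.28,0.45,0.05,0,0,0.89,93],[0.28,0.45,0.05,0,0,0.89,93]]]'
python3 -m crank '[[[0.12,0.5,0.03,0,0,0.89,93],[0.12,0.5,0.03,0,0,0.89,93],[0.12,0.5,0.03,0,0,0.89,93],[0.12,0.5,0.03,0,0,0.89,93],[0.12,0.5,0.03,0,0,0.89,93],[0.12,0.5,0.03,0,0,0.89,93],[0.12,0.5,0.03,0,0,0.89,93],[0.12,0.5,0.03,0,0,0.89,93]]]'
```

```text
t: 0.87
eef_pos: [0.415, -0.3277, 0.2632]
orientation: [[0.463, 0.887, 0.002], [0.887, -0.463, 0.002], [0.003, 0.001, -1.0]]
force: [0.7, 0.6, -0.6]
gripper_width: 0.0926
grasp_force: 0.0
t: 1.53
eef_pos: [0.4853, -0.0253, 0.2815]
orientation: [[-0.22, 0.976, 0.002], [0.976, 0.22, 0.004], [0.003, 0.003, -1.0]]
force: [0.1, 0.3, 0.2]
gripper_width: 0.0929
grasp_force: 0.0
```

```bash
python3 -m crank '[[[0.02,0.345,0,0,0,0,93],[0.02,0.345,0,0,0,0,93],[0.02,0.345,0,0,0,0,93],[0.02,0.345,0,0,0,0,93],[0.02,0.345,0,0,0,0,93],[0.02,0.345,0,0,0,0,93],[0.02,0.345,0,0,0,0,93],[0.02,0.345,0,0,0,0,93]]]'
cat > look.py <<'E'
import sys
from h import *
s=robot.get_state();d=wristcam(robot.snapshot("wrist"),s);cv2.imwrite(sys.argv[1],d["pixels"][:,:,::-1])
print(s["eef_pos"].round(4) if hasattr(s["eef_pos"],"round") else s["eef_pos"],s["t"])
for c in blobs(d["pixels"]):
    b=cv2.boxPoints(cv2.minAreaRect(c));r=cv2.minAreaRect(c)
    P=np.array([ray(d,p,.122)[:2] for p in b]);e1,e2=P[1]-P[0],P[2]-P[1]
    l=max(e1,e2,key=np.linalg.norm)
    print(np.round(r[0]),np.round(r[1]),"centre",P.mean(0).round(4),"sides",np.linalg.norm(e1).round(4),np.linalg.norm(e2).round(4),"long dir",np.degrees(np.arctan2(l[1],l[0])).round(1))
E
python3 look.py pics/w1.png
```

```text
t: 2.2
eef_pos: [0.4966, 0.1741, 0.2803]
orientation: [[-0.211, 0.977, -0.001], [0.977, 0.211, -0.001], [-0.001, -0.001, -1.0]]
force: [-0.2, -0.7, 0.7]
gripper_width: 0.0926
grasp_force: 0.0
[0.4966 0.1741 0.2803] 2.2
[422. 217.] [35. 45.] centre [0.6294 0.1861] sides 0.0455 0.034 long dir 101.0
[488.  54.] [104.  30.] centre [0.6399 0.3375] sides 0.0237 0.0894 long dir -45.5
```

View pics/w1.png

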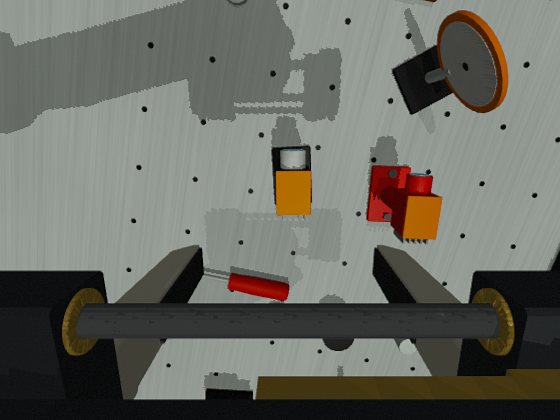

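The wrist view shows the target's orange plate at (293,193) with its lens at (292,158). The red look-alike is at (422,217) and the screen face has its centre mark at (466,66).

```bash
sed -i 's/hi=16/hi=22/' h.py
python3 - <<'E'
from h import *
s=robot.get_state();d=wristcam(robot.snapshot("wrist"),s)
for c in blobs(d["pixels"],amin=300):
    b=cv2.boxPoints(cv2.minAreaRect(c));r=cv2.minAreaRect(c)
    if r[0][1]>260: continue
    P=np.array([ray(d,p,.122)[:2] for p in b]);e=max(P[1]-P[0],P[2]-P[1],key=np.linalg.norm)
    print(np.round(r[0]),np.round(r[1]),P.mean(0).round(4),np.linalg.norm(P[1]-P[0]).round(4),np.linalg.norm(P[2]-P[1]).round(4),np.degrees(np.arctan2(e[1],e[0])).round(1))
S=ray(d,(466,66),.1);print("screen",S.round(4))
t=robot.snapshot("top");print("screen top",ray(t,(155.5,192.6),.1).round(4))
E
```

```text
[422. 216.] [34. 46.] [0.6295 0.1856] 0.0463 0.0337 100.5
[292. 191.] [44. 35.] [0.4995 0.1833] 0.0332 0.0432 -76.9
[488.  53.] [104.  31.] [0.6399 0.3372] 0.0241 0.0896 -46.3
screen [0.6343 0.3303 0.1   ]
screen top [0.6325 0.3313 0.1   ]
```

```bash
python3 -m crank '[[[0.004,0.0,-0.18,0,0,0.02,80],[0.004,0.0,-0.18,0,0,0.02,80],[0.004,0.0,-0.18,0,0,0.02,80],[0.004,0.0,-0.18,0,0,0.02,80],[0.004,0.0,-0.18,0,0,0.02,80],[0.004,0.0,-0.18,0,0,0.02,80]]]'
```

```text
t: 2.85
eef_pos: [0.5003, 0.1748, 0.1743]
orientation: [[-0.225, 0.974, 0.003], [0.974, 0.225, 0.001], [0.001, 0.003, -1.0]]
force: [1.9, 1.0, 0.6]
gripper_width: 0.0803
grasp_force: 0.0
```

```bash
python3 -m crank '[[[-0.001,0.0135,0,0,0,0,80],[-0.001,0.0135,-0.06,0,0,0,80],[-0.001,0.0135,-0.12,0,0,0,80],[-0.001,0.0135,-0.12,0,0,0,80],[-0.001,0.0135,-0.12,0,0,0,80]]]'
python3 -m crank '[[[0,0,0,0,0,0,20],[0,0,0,0,0,0,20],[0,0,0,0,0,0,20],[0,0,0,0,0,0,20],[0,0,0,0,0,0,20],[0,0,0,0,0,0,20],[0,0,0,0,0,0,20],[0,0,0,0,0,0,20]]]' 25
```

```text
t: 3.27
eef_pos: [0.4982, 0.1834, 0.1011]
orientation: [[-0.227, 0.974, -0.001], [0.974, 0.227, -0.0], [0.0, -0.001, -1.0]]
force: [0.3, -0.4, 0.5]
gripper_width: 0.0801
grasp_force: 0.0
t: 3.93
eef_pos: [0.4998, 0.1832, 0.1009]
orientation: [[-0.226, 0.974, 0.003], [0.974, 0.226, 0.001], [0.001, 0.003, -1.0]]
force: [2.1, 0.8, -0.8]
gripper_width: 0.0339
grasp_force: 25.0
```

Gripped at 33.9 mm. Turning clockwise in two stages.

```bash
python3 -m crank '[[[0,0,0,0,0,-0.08,20],[0,0,0,0,0,-0.16,20],[0,0,0,0,0,-0.24,20],[0,0,0,0,0,-0.32,20],[0,0,-0.0005,0,0,-0.4,20],[0,0,-0.0005,0,0,-0.48,20],[0,0,-0.0005,0,0,-0.56,20],[0,0,-0.0005,0,0,-0.64,20]]]'
python3 -m crank '[[[0,0,0,0,0,-0.08,20],[0,0,0,0,0,-0.16,20],[0,0,0,0,0,-0.24,20],[0,0,0,0,0,-0.32,20],[0,0,-0.0005,0,0,-0.4,20],[0,0,-0.0005,0,0,-0.48,20],[0,0,-0.0005,0,0,-0.58,20],[0,0,-0.0005,0,0,-0.58,20]]]'
python3 -c "
from station import robot
print(robot.get_state()['wrist_torque'])"
```

```text
t: 4.6
eef_pos: [0.5, 0.1832, 0.1006]
orientation: [[0.273, 0.962, 0.003], [0.962, -0.273, 0.001], [0.002, 0.003, -1.0]]
force: [3.7, 0.5, -1.8]
gripper_width: 0.0339
grasp_force: 25.0
t: 5.27
eef_pos: [0.5002, 0.1831, 0.1003]
orientation: [[0.668, 0.744, 0.004], [0.744, -0.668, 0.001], [0.003, 0.002, -1.0]]
force: [3.8, -0.5, -1.3]
gripper_width: 0.0341
grasp_force: 25.0
[-0.00343325 -0.63869907 -0.17689176]
```

```bash
python3 -m crank '[[[0,0,0,0,0,0,75],[0,0,0,0,0,0,75],[0,0,0,0,0,0,75],[0,0,0,0,0,0,75],[0,0,0,0,0,0,75],[0,0,0,0,0,0,75]]]'
python3 -m crank '[[[0,0,0.05,0,0,0,75],[0,0,0.1,0,0,0,75],[0,0,0.16,0,0,0,75],[0,0,0.22,0,0,0,75],[0,0,0.28,0,0,0,75],[0,0,0.3,0,0,0,75],[0,0,0.3,0,0,0,75],[0,0,0.3,0,0,0,75]]]'
python3 look.py pics/w2.png
python3 - <<'E'
from h import *
t=robot.snapshot("top");cv2.imwrite("pics/t2.png",cv2.resize(t["pixels"][150:300,120:300,::-1],None,fx=4,fy=4))
E
```

```text
t: 5.77
eef_pos: [0.4981, 0.1829, 0.1]
orientation: [[0.666, 0.746, -0.001], [0.746, -0.666, 0.0], [-0.0, -0.0, -1.0]]
force: [0.2, -0.7, -0.8]
gripper_width: 0.0693
grasp_force: 0.0
t: 6.43
eef_pos: [0.4981, 0.1828, 0.28]
orientation: [[0.666, 0.746, 0.0], [0.746, -0.666, 0.0], [0.0, 0.0, -1.0]]
force: [-0.6, -0.0, -0.2]
gripper_width: 0.0749
grasp_force: 0.0
[0.4981 0.1828 0.28  ] 6.4333
[464. 325.] [14. 58.] centre [ 0.5491 -0.0476] sides 0.072 0.0145 long dir 55.0
[111. 325.] [12. 58.] centre [0.2636 0.2071] sides 0.0725 0.0122 long dir 39.2
[290. 200.] [43. 35.] centre [0.5007 0.1825] sides 0.0334 0.0428 long dir -130.9
[394. 104.] [49. 41.] centre [0.6295 0.1857] sides 0.0338 0.0442 long dir -78.9
```

View pics/w2.png

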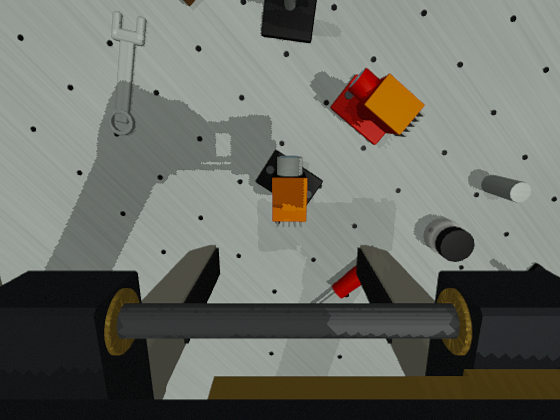

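The wrist view shows the head at (290,200) with its lens at (290,165), looking straight up the image at the screen's base at (290,20). The measured heading is 49° against a bearing of 48°, well within 12°. The gripper is open and clear, so I'm handing in.

```bash
python3 -c "
from station import robot
print(robot.hand_in())"
```

```text
the job is handed in; nothing more can be done
None
```

I turned the orange lamp head about 54° clockwise and let go of it; its lens now points within about 1–2° of the orange-rimmed screen's centre, the blue head was not approached, and the job is handed in (no verdict was returned).

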